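# Loosen the left-hand wing knob of a specimen polisher

## Robot

A 6-joint arm with a two-finger parallel gripper is mounted at the origin on a cart in front of the work surface, level with it; the furniture and walls round the work are solid. World frame = base frame: x ahead of the robot, y to its left, z up, the work surface at z = 0. Lengths are in mm, angles in rad, forces in N, time in s.
With the tool pointing down it reaches from about 350 to 975 mm from the base axis. Payload 7.1 kg.
Tool frame: the origin (TCP) lies on the front face of the gripper's body, between the roots of the fingers; the fingertips stand 80 mm ahead of it and the grasp point (between the pads) lies 61 mm ahead of it (env.tips_ahead is the distance from the TCP to the fingertips, in mm); z points along the fingers, y is the line along which they close (so a half turn about z gives the same grasp; the last joint's range is limited). The gripper opens to 88 mm and grips with 3 to 60 N. Pads are 20 mm wide; open, the fingers measure 115 mm over their backs; the gripper's body (75 mm by 178 mm) begins 61 mm behind the grasp point.
Start: joints at [-1.133, 0.423, 1.63, -0, 1.089, -0.019], TCP at [275.688, -560.893, 302.675] pointing down, gripper open.
Joint ranges: [-3, 3], [-0.9, 2.11], [0.09, 2.58], [-1.31, 4.45], [0.11, 2.69], [-2.54, 2.54]. Speed limits (rad/s): [2.39, 2.39, 3.01, 3.14, 3.14, 3.14].

## Interface

Orientations are given as a unit quaternion [x, y, z, w].
In Python, from station import env, set_gripper, viewer, workorder gives the robot as it stands. Calls block until the motion is done:
- env.reach(position, orientation): joint-space move of the TCP to a pose.
- env.move_l(position, rot=None, rate=150, f_stop=None): straight line of the TCP; rot=None keeps the orientation; rate is the mean speed in mm/s. With f_stop (N) it stops when the force on the tool has changed by that much, and returns True; else False.
- env.move_joints(angles): joint-space move.
- set_gripper(opening): finger opening in mm; the grip force is fixed at half the most; returns when the fingers have stopped.
- env.hold(seconds).
- env.ik(position, orientation): joint angles nearest the present ones, or None.
- env.read_state(): the state.
- viewer.camera(name): name is "scene" or "side" or "wrist"; returns the picture (420x560x3 uint8, blue, green, red); there is no depth.
- viewer.camera_params(name): a dict with "fx", "fy", "cx", "cy" (pixels), "pose" (4x4, takes a point from camera to world coordinates); the wrist camera has in their place "tool_from_camera" (4x4, takes a point from camera to tool coordinates, whose origin is the TCP and whose axes are the flange's). Camera axes: x right, y up, looking along -z (the intrinsics and any distortion apply to the point x, -y, -z); pixel columns grow to the right and rows downward; lengths in mm; the calibration is good to about 2 mm. The wrist camera is an equidistant fisheye: a pixel r from the principal point sees the ray r / f radians off the axis. A picture is of the moment at which its call begins: read the wrist's pose just before it. camera_params takes no time and is no camera call.
A pose or a line that the arm cannot do raises env.IKError and nothing moves.
- workorder.sign_off(): hands the job in; it is judged then, once.
The state is a dict: "time_s": time; "qpos": joint angles; "dq": joint speeds; "tau": joint torques, N m; "tool_pos": TCP position; "orientation": TCP orientation; "force": force on the tool from outside, world axes, zero at the start; "wrist_torque": the same for the moment, N m; "width": finger opening in mm; "grip_force": force on a finger pad.
Only numpy, scipy, OpenCV 4.12 (cv2) and the standard library are available. Lean on these libraries where they do the work, as an engineer would, in place of code of your own. Each camera call takes 0.05 s, during which the arm holds its last target. There are 200 camera calls.

## Task

Two small specimen polishers stand on the bench; on one the disc is held by a straight wing knob with a left-hand thread. Loosen that wing knob so that the disc can be changed: turn it clockwise, seen from above, by about a quarter of a turn, and let go of it. Do not tighten it, and leave the round fluted knob of the other polisher as it is.

Things in the scene. Friction and masses are not known exactly. Their poses are not given: they have to be found in the camera images.
- wing_knob (a joint): Angle of the wing knob about its upright spindle, in rad: about 0 at the start (tight); grows as it is turned clockwise seen from above, which loosens it (left-hand thread); negative is tighter. It keeps its height, stays where it is left and takes about 0.12 N m to turn; stops at -0.6 and 3.0. Its polisher stands fast.
- wing_grip (a point): Centre of the wing, on the spindle axis, at the height to grip: 12 mm below the wing's top, 90 mm above the bench. The wing is a black upright bar with rounded edges, 56 mm long, 14 mm thick, 36 mm tall, and turns with the knob. x: along its length; y: across its thickness; z: up. Under it lies a collar 30 mm wide, its top 24 mm below this point.
- polisher_wing: The polisher with the wing knob: grey foot 110 mm square, on it a flat disc 106 mm wide with grey cloth, top 55 mm above the bench, the knob in its middle. Origin: centre of the underside, below the spindle; z up. Fixed to the bench. The other is the same but for its knob. A 0.5 m tall microscope stands behind the gap between the two: go from side to side in front of it, at x below 0.40.
- round_knob (a joint): Angle of the round knob of the other polisher, in rad: about 0 at the start, grows clockwise seen from above. It is to stay as it is.
- round_top (a point): Centre of the top face of the round knob: a black fluted cylinder, 46 mm wide and 32 mm tall, in the middle of the other polisher's disc; this point stands 90 mm above the bench. z is up.

How it is judged (in metres and radians):
At the end, for the whole second after the job is handed in: The wing knob has been turned clockwise to between 60 and 120 degrees (1.05 to 2.1 rad) and is at rest; the round knob is within 14 degrees (0.25 rad) of its zero (value of joint wing_knob between 1.05 and 2.1 rad and velocity of joint wing_knob between -0.05 and 0.05 rad/s and value of joint round_knob between -0.25 and 0.25 rad); the robot touches nothing.
It fails at once if the wing knob is tightened (turned anticlockwise) beyond -0.3 rad (value of joint wing_knob below -0.3 rad).
It fails at once if the round knob is turned more than 0.35 rad either way (not (value of joint round_knob between -0.35 and 0.35 rad)).
It also fails if it takes over 32 s, if anything falls off the work surface, if the arm or the gripper's body presses on something with over 40 N, if the wrist force passes 120 N, or if a joint passes its speed limit or range.

## Working session

There is one attempt and no reset: what is moved stays moved. The work goes in short steps, each a Python script; the robot and the scene stay as the last script left them, time stands still between calls to the robot, and variables do not carry over. Pictures are saved under pics/ and viewed, at most 10 in all, crops included, and the job is handed in when it is done.

```bash
mkdir -p pics; ls; python3 - <<'E'
from station import env, viewer
import cv2, numpy as np
a=viewer.camera("scene");b=viewer.camera("side")
cv2.imwrite("pics/scene.png",a);cv2.imwrite("pics/side.png",b)
for n in("scene","side","wrist"):
    p=viewer.camera_params(n);print(n,{k:np.round(v,3).tolist() if not isinstance(v,str) else v for k,v in p.items()})
s=env.read_state();print(s["time_s"],s["orientation"],s["width"])
E
```

```text
pics
scene {'fx': 424.546, 'fy': 424.546, 'cx': 278.019, 'cy': 213.31, 'pose': [[-0.885, 0.234, -0.404, 69.783], [-0.466, -0.432, 0.772, 770.483], [0.006, 0.871, 0.491, 598.01], [0.0, 0.0, 0.0, 1.0]]}
side {'fx': 440.834, 'fy': 440.834, 'cx': 280.539, 'cy': 213.294, 'pose': [[-0.956, 0.181, -0.229, 262.842], [-0.292, -0.606, 0.74, 682.024], [-0.005, 0.775, 0.632, 660.857], [0.0, 0.0, 0.0, 1.0]]}
wrist {'fx': 325.192, 'fy': 325.192, 'cx': 278.975, 'cy': 207.84, 'tool_from_camera': [[-0.0, 0.963, 0.27, 74.554], [1.0, 0.0, 0.0, -0.446], [0.0, 0.27, -0.963, -81.217], [0.0, 0.0, 0.0, 1.0]]}
0.1 [ 9.74027704e-01  2.26427762e-01 -1.46980383e-04 -6.92230727e-04] 88.36412248795985
```

View pics/scene.png

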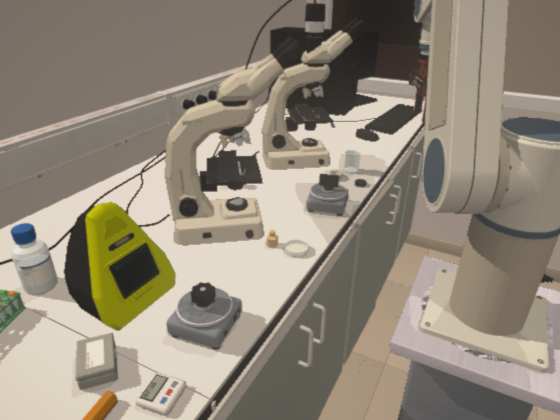

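View pics/side.png

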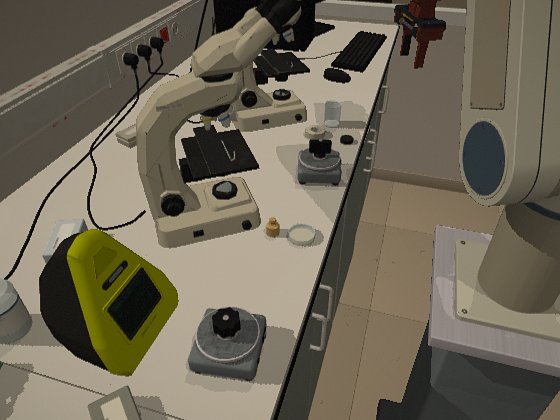

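The scene view shows two polishers: the near knob is at about (204,293) and looks fluted, the far one is at about (329,182) and looks like a bar. In the side view they are at (227,320) and (320,147). I'll triangulate both and enlarge the knobs.

```bash
cat > h.py <<'E'
from station import env, viewer, set_gripper, workorder
import cv2, numpy as np
from scipy.spatial.transform import Rotation as R
def ray(n,u,v):
    p=viewer.camera_params(n);T=np.array(p["pose"])
    return T[:3,3],T[:3,:3]@[(u-p["cx"])/p["fx"],-(v-p["cy"])/p["fy"],-1]
def onz(o,d,z): return o+d*(z-o[2])/d[2]
def wray(u,v,s):
    p=viewer.camera_params("wrist");T=np.array(p["tool_from_camera"])
    a=np.array([u-p["cx"],v-p["cy"]])/p["fx"];r=np.hypot(*a)+1e-12
    d=np.array([a[0]/r*np.sin(r),-a[1]/r*np.sin(r),-np.cos(r)])
    Q=R.from_quat(s["orientation"]).as_matrix()
    return np.array(s["tool_pos"])+Q@T[:3,3],Q@T[:3,:3]@d
E
python3 - <<'E'
from h import *
a=cv2.imread("pics/scene.png");b=cv2.imread("pics/side.png")
for n,pts in(("scene",[(204,287),(329,178)]),("side",[(227,314),(320,141)])):
    for p in pts: print(n,p,onz(*ray(n,*p),95).round())
c=lambda i,x,y:cv2.resize(i[y-30:y+30,x-40:x+40],(400,300),interpolation=cv2.INTER_CUBIC)
cv2.imwrite("pics/crop.png",np.vstack([np.hstack([c(a,204,293),c(a,329,187)]),np.hstack([c(b,227,325),c(b,320,150)])]))
E
```

```text
scene (204, 287) [474. 288.  95.]
scene (329, 178) [ 451. -271.   95.]
side (227, 314) [475. 286.  95.]
side (320, 141) [ 456. -287.   95.]
```

View pics/crop.png

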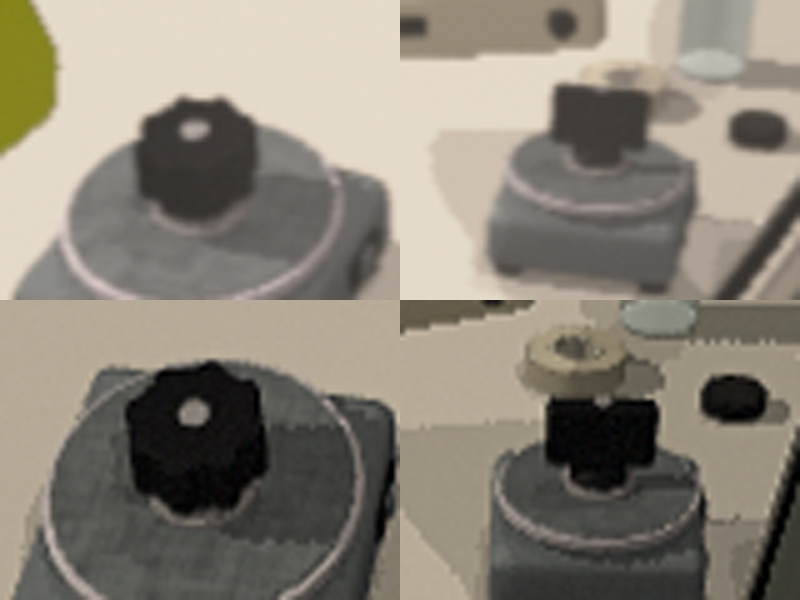

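The wing knob is on the far polisher, near (455,-280), and the near one has the round fluted knob. I'll move above the wing for a wrist view.

```bash
python3 - <<'E'
from h import *
for n,p in(("scene",(300,167)),("scene",(265,165)),("scene",(328,164)),("side",(332,123)),("side",(313,137)),("scene",(350,168)),("scene",(236,238)),("scene",(262,235))): print(n,p,onz(*ray(n,*p),0).round())
s=env.read_state();q=s["orientation"]
env.move_l([300,-400,320]) if False else env.reach([448,-284,320],q)
s=env.read_state();im=viewer.camera("wrist");cv2.imwrite("pics/w1.png",im)
print(s["time_s"],s["tool_pos"],s["qpos"],s["force"])
E
```

```text
scene (300, 167) [ 650. -506.    0.]
scene (265, 165) [ 768. -462.    0.]
scene (328, 164) [ 572. -579.    0.]
side (332, 123) [ 478. -570.    0.]
side (313, 137) [ 515. -467.    0.]
scene (350, 168) [ 490. -583.    0.]
scene (236, 238) [597.  -3.   0.]
scene (262, 235) [544. -48.   0.]
1.3417 [ 447.87333919 -284.75923012  320.02867729] [-5.88958749e-01  2.64106131e-01  1.82175484e+00  5.43935667e-04
  1.05665087e+00  5.25334329e-01] [ 1.00927517 -0.46752296 -0.56314915]
```

View pics/w1.png

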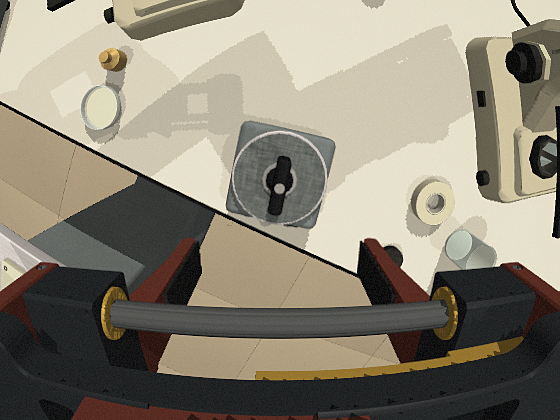

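The wrist view shows the wing from about (284,157) to (277,214), with a pale spindle dot near (279,188) and the disc centred near (280,178). Nothing tall stands close to it. I'll segment the wing and the disc.

```bash
cat > m.py <<'E'
from h import *
def measure(im,s,c=None,zd=55):
    # c: approx pixel of wing
    hsv=cv2.cvtColor(im,cv2.COLOR_BGR2HSV)
    dark=(hsv[...,2]<60).astype(np.uint8)
    n,l,st,ce=cv2.connectedComponentsWithStats(dark)
    i=[k for k in range(1,n) if st[k,4]>150]
    k=min(i,key=lambda k:np.hypot(*(ce[k]-c)))
    m=(l==k).astype(np.uint8)
    cnt=max(cv2.findContours(m,0,2)[0],key=cv2.contourArea)[:,0]
    box=cv2.boxPoints(cv2.minAreaRect(cnt))
    pts=np.array([onz(*wray(u,v,s),102)[:2] for u,v in cnt],np.float32)
    return ce[k],st[k],cv2.minAreaRect(pts)
E
python3 - <<'E'
from m import *
im=cv2.imread("pics/w1.png");s=env.read_state()
c,st,r=measure(im,s,np.array([280,185]));print(c,st,r,cv2.boxPoints(r).round(1).tolist())
Z=im[150:225,255:310];b=(Z.min(2)>120)
ys,xs=np.nonzero(b[25:50,15:35]);u,v=xs.mean()+270,ys.mean()+175;print("dot",u,v,len(xs),onz(*wray(u,v,s),102).round(1))
for p in((284,157),(277,214),(235,177),(326,177),(280,132),(280,225)):print(p,onz(*wray(*p,s),102).round(1),onz(*wray(*p,s),55).round(1))
print(R.from_quat(s["orientation"]).as_matrix().round(3).tolist())
cv2.imwrite("pics/w1c.png",cv2.resize(im[110:240,220:340],None,fx=4.6,fy=4.6,interpolation=cv2.INTER_CUBIC))
E
```

```text
[278.64563617 184.04311251] [266 156  27  61 951] ((457.62896728515625, -279.2945556640625), (57.8021125793457, 24.38338279724121), 26.160289764404297) [[426.29998779296875, -281.1000061035156], [437.1000061035156, -303.0], [488.8999938964844, -277.5], [478.20001220703125, -255.60000610351562]]
dot 280.0609756097561 188.6341463414634 82 [ 456.3 -281.1  102. ]
(284, 157) [ 484.8 -271.1  102. ] [ 480.1 -274.2   55. ]
(277, 214) [ 432.6 -289.4  102. ] [ 419.8 -295.3   55. ]
(235, 177) [ 447.8 -238.1  102. ] [ 437.3 -235.9   55. ]
(326, 177) [ 485.5 -314.8  102. ] [ 480.9 -324.7   55. ]
(280, 132) [ 503.9 -257.6  102. ] [ 502.3 -258.5   55. ]
(280, 225) [ 423.9 -296.9  102. ] [ 409.6 -304.    55. ]
[[0.898, 0.44, -0.001], [0.44, -0.898, 0.001], [-0.0, -0.001, -1.0]]
```

View pics/w1c.png

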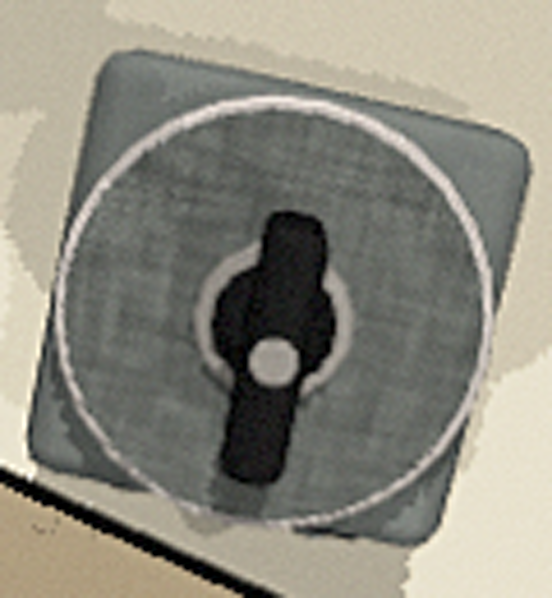

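The wing centre is about (457,-280.5) with its length at yaw ≈17°. I'll align, descend, grip and check.

```bash
cat >> h.py <<'E'
def down(yaw): # tool pointing down, tool x at yaw (deg)
    return (R.from_euler("z",yaw,degrees=True)*R.from_euler("x",180,degrees=True)).as_quat()
E
python3 - <<'E'
from h import *
q=down(17.2)
env.reach([457,-280.5,260],q)
print(env.move_l([457,-280.5,153.5],q,rate=80,f_stop=8))
f=np.array(env.read_state()["force"])
set_gripper(0)
s=env.read_state();im=viewer.camera("wrist");cv2.imwrite("pics/w2.png",im)
print(s["time_s"],s["tool_pos"],s["width"],s["grip_force"],np.round(s["force"]-f,1),s["wrist_torque"],s["qpos"])
E
```

```text
False
4.35 [ 456.97239018 -280.43066407  153.47811857] 14.129065206052017 29.692291617393494 [-0.7  0.7  0.2] [ 0.1064095  -0.0187248  -0.17622453] [-5.72662681e-01  5.18381804e-01  1.91380264e+00  1.96522446e-04
  7.09541722e-01  6.98025664e-01]
```

View pics/w2.png

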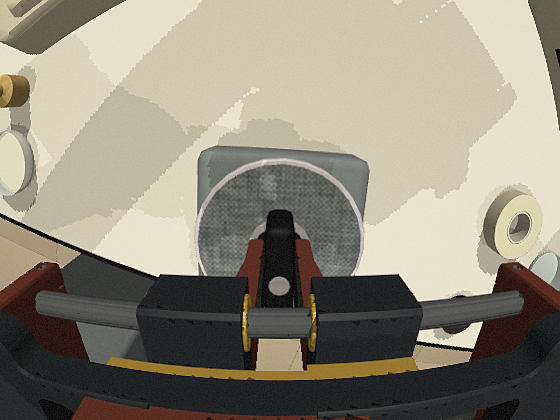

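The wing is held squarely between the pads, with a width of 14.1 mm and the spindle dot centred between the fingers at (279,286). Now I'll turn it clockwise.

```bash
python3 - <<'E'
from h import *
p=[457,-280.5,153.5]
for y in range(15,91,15):
    env.reach(p,down(17.2-y));s=env.read_state()
    print(y,s["time_s"],s["qpos"][5].round(3),s["width"].round(2),np.round(s["force"],1),np.round(s["wrist_torque"],2))
    if np.linalg.norm(s["force"])>40: break
env.hold(0.3);set_gripper(88);env.hold(0.2)
print(env.move_l([457,-280.5,320],rate=100))
s=env.read_state();cv2.imwrite("pics/w3.png",viewer.camera("wrist"));print(s["time_s"],s["tool_pos"],s["force"])
E
```

```text
Traceback (most recent call last):
AttributeError: 'float' object has no attribute 'round'
```

```bash
python3 - <<'E'
from h import *
p=[457,-280.5,153.5]
for y in range(15,91,15):
    env.reach(p,down(17.2-y));s=env.read_state()
    print(y,s["time_s"],np.round([s["qpos"][5],s["width"]],3),np.round(s["force"],1),np.round(s["wrist_torque"],2))
    if np.linalg.norm(s["force"])>40: break
env.hold(0.3);set_gripper(88);env.hold(0.2)
print(env.move_l([457,-280.5,320],rate=100))
s=env.read_state();cv2.imwrite("pics/w3.png",viewer.camera("wrist"));print(s["time_s"],s["tool_pos"],s["force"])
E
```

```text
15 5.0083 [ 0.958 13.938] [-2.  -2.6 -0.2] [-0.46  0.31 -0.01]
30 5.3667 [ 1.221 14.213] [-2.9 -4.7 -1.3] [-0.78  0.47 -0.12]
45 5.725 [ 1.483 14.071] [-3.8 -6.1 -1. ] [-0.99  0.61 -0.12]
60 6.0833 [ 1.745 13.74 ] [-4.4 -7.2 -0.6] [-1.18  0.73 -0.12]
75 6.4417 [ 2.006 13.434] [-5.  -7.7 -1. ] [-1.37  0.9  -0.11]
90 6.8 [ 2.268 13.68 ] [-6.6 -9.1  0.5] [-1.46  1.05 -0.17]
False
10.3167 [ 456.81736011 -280.36187428  319.41796218] [-0.07039961  0.24571269  0.15515069]
```

View pics/w3.png

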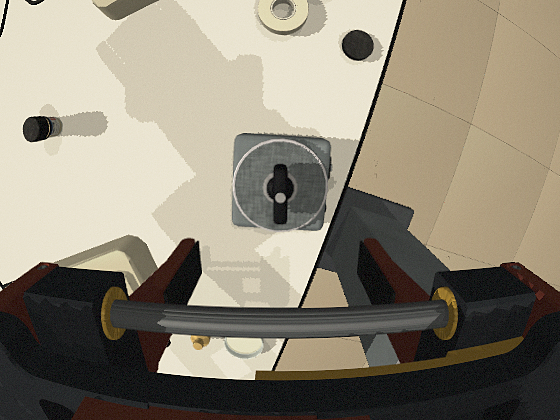

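The wing now lies along the tool's x axis (column 280, rows 165–223). It has turned about 90° clockwise, and the gripper is open and clear, so I'm handing in.

```bash
python3 -c "
from h import *
env.hold(0.3);print(workorder.sign_off())"
```

```text
the job is handed in; nothing more can be done
None
```

I turned the wing knob about 90° clockwise, let go of it and raised the gripper clear, never moving the arm to the other polisher and its round knob; the job is handed in at about 11 s, but no verdict was returned.

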